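Trim the bench test set to its green mark

TASK

Take the orange tuning tool from its stand, put its blade in the slotted trimmer screw on the tilted test set and turn the screw with it until the tip of the red pointer lies over the green mark. Then put the tool back upright in its stand, fully down, and let go. Turn the screw only with the tool, not with the fingers, and leave the bottle, the blue case and the screwdriver where they are.

Things in the scene. Friction and masses are not known exactly. Their poses are not given: they have to be found in the camera images.
- meter: Test set: blue slab, white face, black corners, 240 mm up the slope x 260 mm wide x 50 mm thick, fixed, leaning on a kickstand. Its face is tilted 30 deg from level, lower edge towards its -x (between the robot and its left), top edge 163 mm above the bench. Origin on the bench under the slab's centre, z up. The screw's axis meets the face 51 mm towards -x of the origin, 81 mm above the bench.
- rotor (a joint): Angle (rad) of the screw and its red pointer (6 mm wide, reaching 100 mm from the axis, its upper side 6 mm out of the face). 0: pointer straight up the slope; positive is counter-clockwise seen looking at the face. Starts at -0.75 to -0.35, range -1.3 to 1.3. Stays where it is left; friction about 0.08 N m.
- slot (a point): Centre of the slot's floor, 3 mm out from the face. z: the screw's axis, out of the face, 30 deg from vertical; x: along slot and pointer, from the axis to the pointer's tip; turns with the screw. Screw: brass rim 64 mm across, white core, 13 mm out of the face. Slot: closed at both ends, 28 mm long, 7 wide, 10 deep, 3 mm chamfers at its mouth.
- marker (a joint): Angle (rad) of the green mark about the screw's axis, in the same measure as rotor: the pointer is on the mark when the two are equal. Between 0.15 and 0.5; a flat mark that cannot be pushed.
- mark (a point): Centre of the green mark, a flat patch 22 x 18 mm on the face, 90 mm from the screw's axis. x points from the screw's axis through the mark, z out of the face.
- tool: Tuning tool, plastic, 128 mm long, 70 g +-30 %, standing in its stand, blade down. z from blade to handle; origin on its axis at the underside of the black flange (40 x 40 x 5 mm) that rests on the stand. Orange handle 22 x 22 mm (flats square to x and y) from 5 to 67 mm above the origin. White neck 14 mm across down to 43 mm below it, then the blade.
- tool_tip (a point): Centre of the blade's end, 61 mm below the tool's origin on its axis; axes as tool. The white flat blade is 22 mm wide along x, 4 mm thick along y and 18 mm long.
- stand: The tool's stand: black block 70 x 70 x 75 mm on a steel plate 90 x 90 x 4 mm, fixed to the bench. Origin under its centre on the bench, z up. In its top, 75 mm above the bench, a centred square hole 30 x 30 mm, 70 mm deep, with 3 mm chamfers. With the tool fully home, the tool's origin is 75 mm above the bench on the stand's axis.
- bottle: Bystander: clear dispenser bottle, 42 mm across, 120 mm tall, standing loose; origin under its centre.
- case: Bystander: closed blue parts case 100 x 75 x 45 mm, loose; origin under its centre.
- driver: Bystander: red-handled screwdriver 170 mm long lying loose on the bench; origin under its middle, blade towards its +x.
Not all that is in view belongs to the job. What is shaped like the tool but turquoise or yellow is not meant. What is shaped like the stand but white is not meant.

How it is judged:
On the way, in this order (a step that is already met when the one before it is completed fails the run):
1. the tool's blade is down in the screw's slot, the tool in line with the screw's tilted axis (distance between tool_tip and slot below 0.01 m and z of tool_tip in the frame of slot below 0.006 m and angle between the z axis of tool and the z axis of slot, either way round below 0.2 rad), for 0.1 s.
2. with the blade still in the slot, the screw has been turned so that the pointer lies on the green mark (all of step 1 and angle between the x axis of slot and the x axis of mark, either way round below 0.12 rad), for 0.2 s.
At the end, for the whole second after the job is handed in: The red pointer is within 0.12 rad of the green mark's direction (its tip over the mark); the tool stands upright (within 0.1 rad) in its stand, fully down (within 4 mm) and within 12 mm of the stand's axis, at rest and released (angle between the x axis of slot and the x axis of mark, either way round below 0.12 rad and horizontal distance between tool and stand below 0.012 m and z of tool in the frame of stand between 0.071 and 0.079 m and angle between tool's own z axis and vertical below 0.1 rad and linear speed of tool below 0.02 m/s); the robot touches nothing.
It fails at once if the fingers or the arm touch the screw or its pointer (contact force between any of the fingers, the arm and rotor above 0.5 N).
It fails at once if the bottle, the case or the screwdriver is moved by more than 30 mm, or the bottle is tipped (distance of any of bottle, case, driver from where it was at the start of the episode above 0.03 m or angle between bottle's own z axis and vertical above 0.4 rad).
It also fails if it takes over 51 s, if anything falls off the work surface, if the arm or the gripper's body presses on something with over 40 N, if the wrist force passes 120 N, or if a joint passes its speed limit or range.

ROBOT

A 7-joint arm with a two-finger parallel gripper is mounted at the origin on the work surface. World frame = base frame: x ahead of the robot, y to its left, z up, the work surface at z = 0. Lengths are in m, angles in rad, forces in N, time in s.
With the tool pointing down it reaches from about 0.425 to 0.875 m from the base axis. Payload 4.7 kg.
Tool frame: the origin (TCP) lies on the centre line of the jaws, within the pads' length; the fingertips stand ahead of it and the grasp point (between the pads) lies 8 mm behind it (ctrl.finger_overhang is the x of the fingertips in the tool frame, in m); x points along the fingers, z is the direction in which the jaws open and shut, and the axes are right-handed (so a half turn about x gives the same grasp; the last joint's range is limited). The gripper opens to 87 mm and grips with 3 to 60 N. Pads are 19 mm wide; open, the fingers measure 117 mm over their backs; the gripper's body (75 mm by 190 mm) begins 51 mm behind the grasp point.
Start: joints at [1.283, 0.321, -0.07, 1.45, 0.023, 1.371, -0.057], TCP at [0.193, -0.621, 0.234] pointing down, gripper open.
Joint ranges: [-2.86, 2.86], [-0.3, 2.09], [-1.38, 1.24], [0.06, 2.45], [-1.56, 4.7], [0.09, 2.05], [-2.69, 2.69]. Speed limits (rad/s): [2.57, 2.57, 3.14, 3.14, 3.14, 3.14, 3.14].

INTERFACE

Orientations are given as a rotation vector (axis times angle).
In Python, from bench import readout, viewer, job, nets, ctrl gives the robot as it stands.
- The arm moves only by the shell command python3 -m creep 'ROWS' [FORCE]. ROWS is JSON, a list of rows, each an object with "linear": the shift along the tool's x, y, z in m, a list of three; "twist": the turn, a rotation vector about the tool's x, y, z in degrees, a list of three; "fingers": the gripper's target within -1 to 1 (shut at 1, half-way at 0, fully open at -1). A call has 1 to 8 rows; each row is the pose to reach, as a shift and turn from the pose commanded when the call began, along the tool's axes at that moment; what a row does not reach only later rows make up. A row lasts 1/12 s, in which the tool goes at most 41.7 mm and 7.16 degrees, less where a joint would pass 70% of its speed; a pose out of reach is approached as far as the arm can. A call with a gripper value outside its range is refused whole. The fingers move at their own pace and stop on an object; FORCE is the grip in N (left out, the last holds). Time passes only in rows, so rows that repeat a pose let the fingers close. It gives the time, the measured TCP pose, the force and the opening at its end, in the units of the state.
- readout.get_state(): the state, without advancing time (a new reading comes with each control period).
- viewer.get_image(name): name is "scene" or "top" or "wrist"; returns (picture, depth): 384x512x3 uint8, red, green, blue; 384x512 float32, m along the optical axis (not along the pixel's ray), 0 where there is no reading.
- viewer.camera_params(name): a dict with "K" (3x3 intrinsics, pixels), "cam_to_world" (4x4, takes a point from camera to world coordinates). Camera axes: x right, y down, z forward; pixel columns grow to the right and rows downward; lengths in m; the calibration is good to about 2 mm. A picture is of the moment at which its call begins: read the wrist's pose just before it. camera_params takes no time and is no camera call; for the wrist camera it gives the pose at the moment of the call.
- job.close_job(): hands the job in, once; it reports no verdict.
Trained networks look in the newest picture that a camera, given by its name, has taken for a name from the list of things; names that differ only in an ending like _2 or _b are one class to them, and where a whole thing is asked for, a point or a joint stands for the part that bears it (a point fixed in the world has none). Each returns a list of dicts, best first, with "conf" (0 to 1); they miss things now and then, are a little off and sometimes report something else, mostly with a low value. They report only what shows in the picture. A call takes as long as a camera call. They do not tell look-alikes from the thing itself.
- nets.boxes_of(camera, label): "centre" ([x, y, z] in m, in world coordinates, good to about 4 mm: the middle of the surface that is visible of it).
- nets.place_of(camera, label): "centre" ([x, y, z] in m, in world coordinates, good to about 4 mm: a listed point, or the origin of a listed thing).
The state is a dict: "time": time; "joint_positions": joint angles; "qd": joint speeds; "joint_torque": joint torques, N m; "position": TCP position; "tool_rot": TCP orientation; "ft_force": force on the tool from outside, world axes, zero at the start; "torque": the same for the moment, N m; "grip_width": opening from 0.0 (shut) to 1.0 (fully open).
Only numpy, scipy, OpenCV 4.12 (cv2) and the standard library are available. Lean on these libraries where they do the work, as an engineer would, in place of code of your own. Each camera call takes 0.05 s, during which the arm holds its last target.

## Working session

There is one attempt and no reset: what is moved stays moved. The work goes in short steps, Python scripts to look and compute and a shell command to move; the robot and the scene stay as the last step left them, time stands still between calls to the robot, and variables do not carry over. Pictures are saved under pics/ and viewed, and the job is handed in when it is done.

```bash
ls; mkdir -p pics
cat > h.py <<'E'
import numpy as np, cv2
from scipy.spatial.transform import Rotation as R
from bench import readout, viewer, job, nets, ctrl
def snap(cam,fn,crop=None,scale=1):
    im,d=viewer.get_image(cam); p=viewer.camera_params(cam)
    np.savez('last_'+cam+'.npz',im=im,d=d,K=p['K'],T=p['cam_to_world'])
    o=im[:,:,::-1]
    if crop: o=o[crop[1]:crop[3],crop[0]:crop[2]]
    o=cv2.resize(o,None,fx=scale,fy=scale,interpolation=cv2.INTER_CUBIC)
    cv2.imwrite('pics/'+fn,o); return im,d,np.array(p['K']),np.array(p['cam_to_world'])
def world(d,K,T,u,v):
    z=d[v,u]; return (T@np.array([(u-K[0,2])*z/K[0,0],(v-K[1,2])*z/K[1,1],z,1]))[:3]
def proj(K,T,P):
    c=np.linalg.inv(T)@np.append(P,1); return K@c[:3]/c[2]
E
python3 - <<'E'
from h import *
print(readout.get_state(), ctrl.finger_overhang)
for c in ['scene','top','wrist']: snap(c,c+'0.png',scale=1.5)
E
```

```text
pics
{'time': 0.0, 'joint_positions': array([ 1.2831066 ,  0.32180682, -0.07009701,  1.45167784,  0.02259592,
        1.37078648, -0.05692526]), 'qd': array([ 0.00031739, -0.00056035,  0.00106948, -0.00266679, -0.0003357 ,
        0.00073374, -0.00046554]), 'joint_torque': array([ 3.74149386e-04, -4.91297150e+01, -4.03531976e-01, -3.12536681e+01,
       -6.37151767e-02,  4.38858045e-02,  1.98449525e-04]), 'position': array([ 0.19300323, -0.62012844,  0.23247067]), 'tool_rot': array([ 0.98515342,  1.33860984, -0.98341496]), 'ft_force': array([ 0.331161  , -0.07523019, -0.68087452]), 'torque': array([-0.01255558, -0.01375334, -0.0008122 ]), 'grip_width': 1.0001513493025163} 0.011
```

View pics/scene0.png

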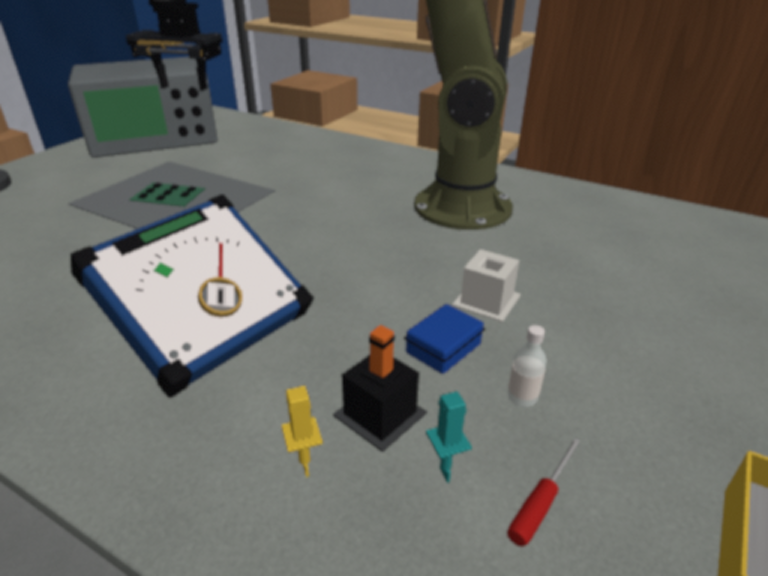

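View pics/top0.png

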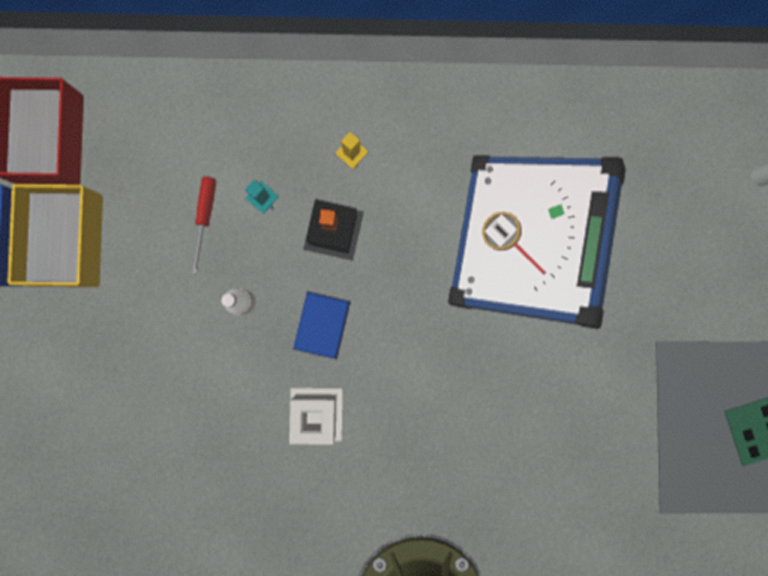

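View pics/wrist0.png

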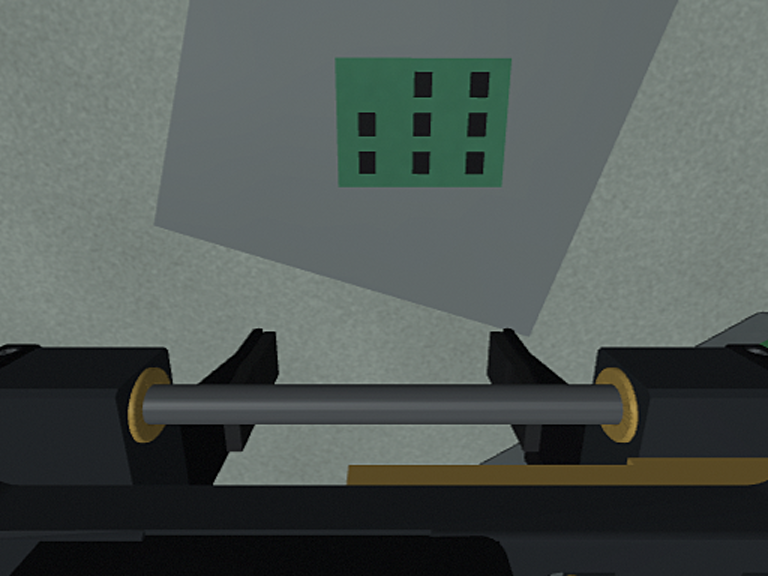

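The orange tool stands in the black stand at scene px (380,350)/1.5, top px (328,218)/1.5. Look-alikes in the top view are yellow (351,150), turquoise (262,197) and the white stand (315,415), all /1.5. I'll take the orange one in the black block.

Run:
```python
from h import *
for c in ['top','scene']:
  for l in ['tool','stand','meter','slot','mark','tool_tip','bottle','case','driver']:
    r=nets.place_of(c,l); print(c,l,[(np.round(x['centre'],3).tolist(),round(x['conf'],2)) for x in r[:3]])
z=np.load('last_top.npz');im,d,K,T=z['im'],z['d'],z['K'],z['T']
print(K,T)
cv2.imwrite('pics/topc.png',cv2.resize(im[90:220,190:430,::-1],None,fx=3.3,fy=3.3,interpolation=cv2.INTER_CUBIC))
z=np.load('last_scene.npz')
cv2.imwrite('pics/scenec.png',cv2.resize(z['im'][200:330,170:330,::-1],None,fx=4,fy=4,interpolation=cv2.INTER_CUBIC))
print(readout.get_state()['time'])
```

```text
top tool [([0.685, 0.271, 0.06], 0.85), ([0.643, 0.157, 0.073], 0.68), ([0.765, 0.123, 0.06], 0.67)]
top stand [([0.637, 0.158, -0.003], 0.96), ([0.325, 0.182, -0.003], 0.79)]
top meter [([0.626, -0.179, -0.002], 0.87)]
top slot [([0.628, -0.124, 0.087], 0.96)]
top mark [([0.655, -0.205, 0.121], 0.5)]
top tool_tip [([0.686, 0.274, -0.002], 0.88), ([0.762, 0.126, -0.003], 0.76)]
top bottle [([0.514, 0.308, -0.005], 0.59)]
top case [([0.478, 0.172, -0.003], 0.78)]
top driver [([0.647, 0.389, 0.003], 0.96)]
scene tool [([0.683, 0.27, 0.06], 0.82), ([0.767, 0.124, 0.064], 0.59), ([0.64, 0.154, 0.076], 0.58)]
scene stand [([0.321, 0.184, 0.004], 0.9), ([0.642, 0.155, -0.001], 0.83)]
scene meter [([0.623, -0.176, 0.001], 0.76)]
scene slot [([0.63, -0.128, 0.08], 0.59)]
scene mark [([0.652, -0.203, 0.123], 0.52)]
scene tool_tip [([0.763, 0.124, 0.001], 0.79), ([0.688, 0.275, -0.002], 0.74)]
scene bottle [([0.512, 0.308, 0.002], 0.91)]
scene case [([0.473, 0.175, 0.001], 0.85)]
scene driver [([0.649, 0.381, -0.002], 0.79)]
[[375.01837917   0.         255.4534816 ]
 [  0.         375.01837917 188.78780267]
 [  0.           0.           1.        ]] [[ 0.00682557 -0.99822959  0.05908542  0.48884436]
 [-0.99963816 -0.00834873 -0.02557062  0.09241596]
 [ 0.02601863 -0.05888951 -0.99792538  0.99300225]
 [ 0.          0.          0.          1.        ]]
1.05
```

View pics/topc.png

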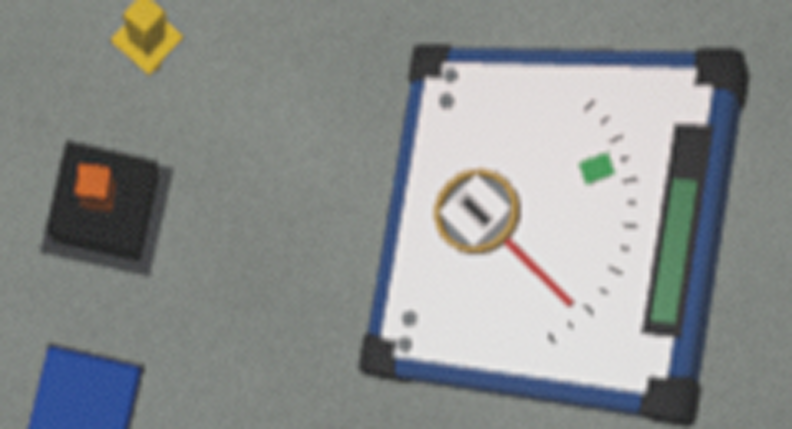

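View pics/scenec.png

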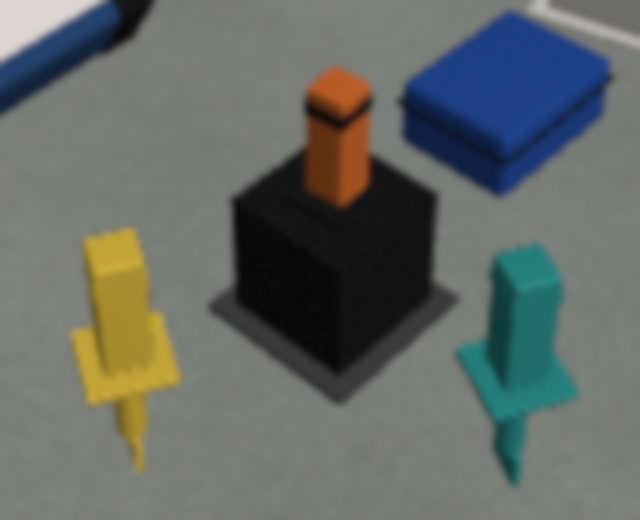

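```bash
cat > m.py <<'E'
from h import *
z=np.load('last_top.npz');im,d,K,T=z['im'],z['d'],z['K'],z['T']
v,u=np.mgrid[0:384,0:512]
P=np.stack([(u-K[0,2])*d/K[0,0],(v-K[1,2])*d/K[1,1],d],-1)@T[:3,:3].T+T[:3,3]
I=im.astype(int); r,g,b=I[...,0],I[...,1],I[...,2]
w=(r>190)&(g>190)&(b>190)&(u>290)&(u<420)&(v>100)&(v<220)&(P[...,2]>.04)&(P[...,2]<.16)
w=cv2.erode(w.astype(np.uint8),np.ones((3,3)))>0
# plane
X=P[w]; 
for _ in range(5):
    c=X.mean(0); n=np.linalg.svd(X-c,full_matrices=False)[2][2]; n*=np.sign(n[2]); e=(X-c)@n; X=X[abs(e)<.004]
print('normal',n,'tilt',np.degrees(np.arccos(n[2])),len(X),e.std())
mx=-np.array([n[0],n[1],0]);mx/=np.linalg.norm(mx); print('meter yaw deg',np.degrees(np.arctan2(mx[1],mx[0])))
# white face pixels minAreaRect
up=mx-n*(mx@n);up/=np.linalg.norm(up); lf=np.cross(n,up)
brass=(r-b>50)&(r>120)&(u>300)&(u<360)&(v>130)&(v<180)&(g>90)
pb=np.argwhere(brass); print('brass px',pb[:,::-1].mean(0),len(pb))
def ray(uv,off):
    dr=T[:3,:3]@np.array([(uv[0]-K[0,2])/K[0,0],(uv[1]-K[1,2])/K[1,1],1]); o=T[:3,3]
    t=((c+off*n-o)@n)/(dr@n); return o+t*dr
(ec,ax,an)=cv2.fitEllipse(pb[:,::-1].astype(np.float32)); print('ell',ec,ax)
sc=ray(np.array(ec),.013); sc0=sc-.013*n; print('screw axis at face',sc0)
red=(r-g>60)&(r-b>60)&(u>330)&(u<380)&(v>150)&(v<190)
gr=(g-r>40)&(g-b>25)&(u>355)&(u<390)&(v>125)&(v<155)
for nm,mk,off in(('ptr',red,.006),('mark',gr,0)):
    q=np.argwhere(mk)[:,::-1]; pts=np.array([ray(x,off) for x in q])-sc0
    a=np.arctan2(pts@lf,pts@up); rr=np.hypot(pts@lf,pts@up); print(nm,len(q),'ang',np.arctan2((pts@lf).mean(),(pts@up).mean()),'r',rr.min(),rr.max())
    if nm=='ptr':
        D=np.c_[pts@up,pts@lf]; vv=np.linalg.svd(D-D.mean(0))[2][0]; print('ptr dir',np.arctan(vv[1]/vv[0]))
o=(r-b>80)&(r-g>50)&(u>200)&(u<240)&(v>125)&(v<165)&(P[...,2]>.13)
print('orange',o.sum(),P[o].mean(0)); rc=cv2.minAreaRect(P[o][:,:2].astype(np.float32)*1000); print(rc)
bl=(u>195)&(u<245)&(v>125)&(v<175)&(P[...,2]>.068)&(P[...,2]<.09)
print('black',bl.sum(),cv2.minAreaRect(P[bl][:,:2].astype(np.float32)*1000),np.median(P[bl][:,2]))
E
python3 m.py; python3 -c "
from bench import ctrl,readout,nets,viewer;print([x for x in dir(ctrl) if x[0]!='_'])"
```

```text
normal [0.08605729 0.49214826 0.86624721] tilt 29.974572777553337 5220 0.0014931754924626677
meter yaw deg -99.91849037134993
brass px [337.91616766 157.02994012] 167
ell (337.4472351074219, 157.11854553222656) (22.28331756591797, 43.1048583984375)
screw axis at face [ 0.61917708 -0.13485216  0.08595626]
ptr 57 ang -0.6438220386441245 r 0.018168525391522913 0.08256126939582889
ptr dir -0.6602556392117301
mark 56 ang 0.6260652338630938 r 0.07368417044953988 0.09396311912027473
orange 90 [0.64000324 0.15771311 0.13985613]
((640.3802490234375, 158.181396484375), (20.829072952270508, 21.1723690032959), 88.533203125)
black 675 ((642.0736083984375, 156.65560913085938), (70.20453643798828, 70.57672882080078), 77.84632110595703) 0.0737585286545015
['MotionError', 'finger_overhang']
```

```bash
cat >> m.py <<'E'
print('-----')
ring=((r-b)>25)&(r>90)&(g>r*0.6)&(abs(u-335)<16)&(abs(v-153.6)<16)
q=np.argwhere(ring)[:,::-1]; print(len(q),q.min(0),q.max(0))
pts=np.array([ray(x,.013) for x in q]); A=np.c_[pts@up,pts@lf]
# circle fit robust
from scipy.optimize import least_squares
s=least_squares(lambda p:np.hypot(A[:,0]-p[0],A[:,1]-p[1])-p[2],[A[:,0].mean(),A[:,1].mean(),.03],loss='soft_l1',f_scale=.001); print('r',s.x[2])
sc0=s.x[0]*up+s.x[1]*lf+n*(c@n); print('screw face pt',sc0)
for nm,mk,off in(('ptr',red,.006),('mark',gr,0)):
    q=np.argwhere(mk)[:,::-1]; pts=np.array([ray(x,off) for x in q])-sc0
    rr=np.hypot(pts@lf,pts@up); print(nm,len(q),'ang',np.arctan2((pts@lf).mean(),(pts@up).mean()),'r',rr.min(),rr.max())
print('slot',sc0+.003*n,'n',n,'up',up,'lf',lf)
E
python3 m.py | sed -n '/-----/,$p'
```

```text
-----
233 [321 141] [350 169]
r 0.02949637311929155
screw face pt [ 0.62865882 -0.12727229  0.08070788]
ptr 57 ang -0.6457148471210579 r 0.03138250502821356 0.09578633198318343
mark 56 ang 0.4828601183302623 r 0.07909366016264688 0.09848034389747505
slot [ 0.62891699 -0.12579584  0.08330662] n [0.08605729 0.49214826 0.86624721] up [-0.14920849 -0.8533001   0.49961562] lf [ 9.85053790e-01 -1.72247004e-01 -1.38777878e-17]
```

```bash
python3 - <<'E'
from h import *
s=readout.get_state(); M=R.from_rotvec(s['tool_rot']).as_matrix(); print(np.round(M,3))
az=np.arctan2(s['position'][1],s['position'][0]); z=M[:,2]; print('jaw minus az deg',np.degrees(np.arctan2(z[1],z[0])-az))
E
python3 m.py|tail -12 | head -3
```

```text
[[-0.     0.955  0.297]
 [-0.     0.297 -0.955]
 [-1.    -0.     0.   ]]
jaw minus az deg 0.001992566415862712
ptr dir -0.6602556392117301
mark 56 ang 0.6260652338630938 r 0.07368417044953988 0.09396311912027473
orange 90 [0.64000324 0.15771311 0.13985613]
```

```bash
python3 -m creep '[{"linear":[-0.03,0.24,-0.22],"twist":[0,0,0],"fingers":-1},{"linear":[-0.03,0.24,-0.22],"twist":[0,0,0],"fingers":-1},{"linear":[-0.03,0.24,-0.22],"twist":[0,0,0],"fingers":-1},{"linear":[-0.03,0.24,-0.22],"twist":[0,0,0],"fingers":-1},{"linear":[-0.03,0.24,-0.22],"twist":[0,0,0],"fingers":-1},{"linear":[-0.03,0.24,-0.22],"twist":[0,0,0],"fingers":-1},{"linear":[-0.03,0.24,-0.22],"twist":[0,0,0],"fingers":-1},{"linear":[-0.03,0.24,-0.22],"twist":[0,0,0],"fingers":-1}]'; python3 -m creep '[{"linear":[0,0.24,-0.22],"twist":[0,0,0],"fingers":-1},{"linear":[0,0.24,-0.22],"twist":[0,0,0],"fingers":-1},{"linear":[0,0.24,-0.22],"twist":[0,0,0],"fingers":-1},{"linear":[0,0.24,-0.22],"twist":[0,0,0],"fingers":-1},{"linear":[0,0.24,-0.22],"twist":[0,0,0],"fingers":-1},{"linear":[0,0.24,-0.22],"twist":[0,0,0],"fingers":-1},{"linear":[0,0.24,-0.22],"twist":[0,0,0],"fingers":-1},{"linear":[0,0.24,-0.22],"twist":[0,0,0],"fingers":-1}]'
```

```text
time: 1.72
position: [0.3584, -0.3364, 0.2642]
tool_rot: [0.983, 1.337, -0.983]
ft_force: [1.0, -0.3, -0.2]
grip_width: 1.001
time: 2.38
position: [0.5218, -0.0545, 0.2641]
tool_rot: [0.983, 1.337, -0.981]
ft_force: [0.7, 0.0, 0.0]
grip_width: 0.998
```

```bash
python3 -m creep '[{"linear":[0,0.176,-0.168],"twist":[-60,0,0],"fingers":-1},{"linear":[0,0.176,-0.168],"twist":[-60,0,0],"fingers":-1},{"linear":[0,0.176,-0.168],"twist":[-60,0,0],"fingers":-1},{"linear":[0,0.176,-0.168],"twist":[-60,0,0],"fingers":-1},{"linear":[0,0.176,-0.168],"twist":[-60,0,0],"fingers":-1},{"linear":[0,0.176,-0.168],"twist":[-60,0,0],"fingers":-1},{"linear":[0,0.176,-0.168],"twist":[-60,0,0],"fingers":-1},{"linear":[0,0.176,-0.168],"twist":[-60,0,0],"fingers":-1}]'
python3 - <<'E'
from h import *
s=readout.get_state(); M=R.from_rotvec(s['tool_rot']).as_matrix(); print(np.round(M,3),s['joint_positions'])
snap('wrist','w1.png',scale=1.5)
snap('top','t1.png',scale=1.5)
E
```

```text
time: 3.05
position: [0.6386, 0.1588, 0.2627]
tool_rot: [0.204, 1.563, -0.201]
ft_force: [0.1, -0.6, 0.9]
grip_width: 0.994
[[-0.002  0.255  0.967]
 [ 0.002  0.967 -0.255]
 [-1.     0.002 -0.002]] [ 0.33575454  0.45333418 -0.86640241  1.36064403  0.33888585  1.48104168
 -0.76697604]
```

View pics/w1.png

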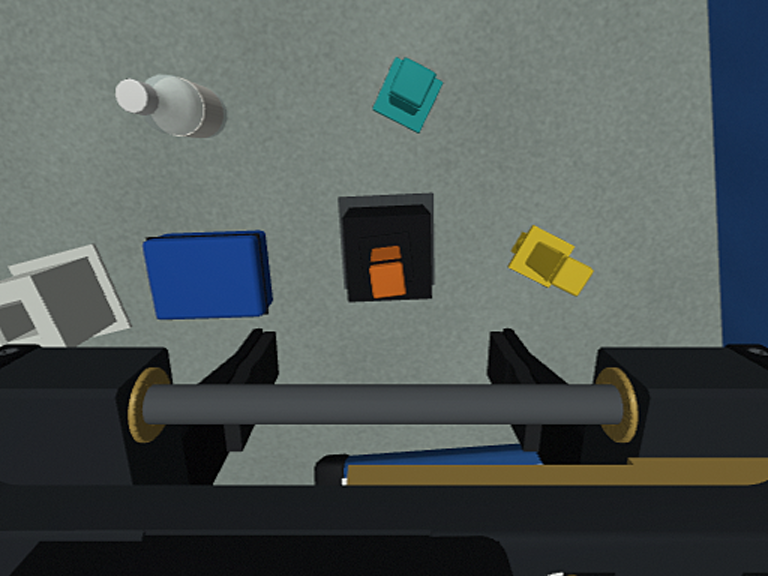

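```bash
cat > w.py <<'E'
from h import *
import sys
def pts(cam='wrist'):
    z=np.load('last_%s.npz'%cam);im,d,K,T=z['im'],z['d'],z['K'],z['T']
    v,u=np.mgrid[0:384,0:512]
    P=np.stack([(u-K[0,2])*d/K[0,0],(v-K[1,2])*d/K[1,1],d],-1)@T[:3,:3].T+T[:3,3]
    return im.astype(int),d,K,T,P,u,v
if __name__=='__main__':
    im,d,K,T,P,u,v=pts()
    r,g,b=im[...,0],im[...,1],im[...,2]
    o=(r-b>60)&(r-g>50)&(d>0)&(P[...,2]>.1)&(abs(P[...,0]-.64)<.05)&(abs(P[...,1]-.157)<.05)
    zt=np.percentile(P[o][:,2],95); print('n',o.sum(),'ztop',zt)
    t=o&(P[...,2]>zt-.006)&(v<222)
    print('top',t.sum(),P[t].mean(0),cv2.minAreaRect(P[t][:,:2].astype(np.float32)*1000))
    k=(d>0)&(P[...,2]>.069)&(P[...,2]<.079)&(abs(P[...,0]-.64)<.06)&(abs(P[...,1]-.157)<.06)&(v<222)
    print('block',k.sum(),cv2.minAreaRect(P[k][:,:2].astype(np.float32)*1000),np.median(P[k][:,2]))
    cv2.imwrite('pics/%s'%sys.argv[1],cv2.resize(im[110:215,200:320,::-1].astype(np.uint8),None,fx=5,fy=5,interpolation=cv2.INTER_CUBIC))
E
python3 w.py w1c.png
```

```text
n 570 ztop 0.14318902846456172
top 466 [0.64139243 0.15574752 0.1419761 ] ((641.2789306640625, 155.06924438476562), (21.531049728393555, 21.423358917236328), 83.9505615234375)
block 2046 ((642.0149536132812, 153.61842346191406), (70.4546890258789, 70.03254699707031), 78.08985137939453) 0.07527375077820636
```

View pics/w1c.png

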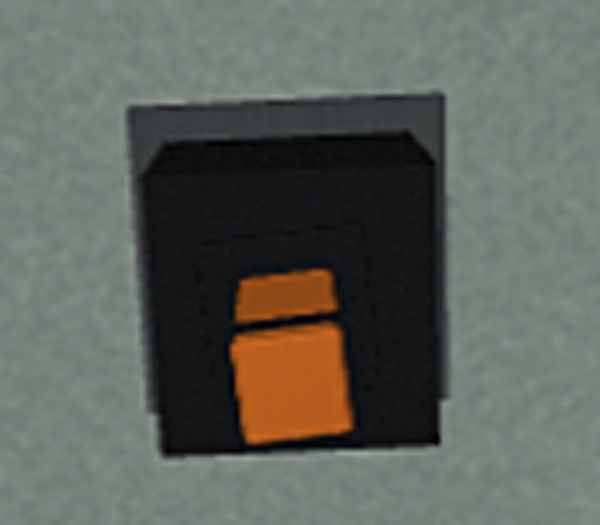

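```bash
python3 -m creep '[{"linear":[0.04,-0.002,0.003],"twist":[-7,0,0],"fingers":-1},{"linear":[0.08,-0.002,0.003],"twist":[-8.8,0,0],"fingers":-1},{"linear":[0.12,-0.002,0.003],"twist":[-8.8,0,0],"fingers":-1},{"linear":[0.145,-0.002,0.003],"twist":[-8.8,0,0],"fingers":-1},{"linear":[0.165,-0.002,0.003],"twist":[-8.8,0,0],"fingers":-1},{"linear":[0.165,-0.002,0.003],"twist":[-8.8,0,0],"fingers":-1}]'; python3 -m creep '[{"linear":[0,0,0],"twist":[0,0,0],"fingers":1},{"linear":[0,0,0],"twist":[0,0,0],"fingers":1},{"linear":[0,0,0],"twist":[0,0,0],"fingers":1},{"linear":[0,0,0],"twist":[0,0,0],"fingers":1},{"linear":[0,0,0],"twist":[0,0,0],"fingers":1},{"linear":[0,0,0],"twist":[0,0,0],"fingers":1}]' 45
```

```text
time: 3.65
position: [0.6383, 0.1495, 0.0935]
tool_rot: [0.092, 1.576, -0.097]
ft_force: [-0.7, -0.0, -0.1]
grip_width: 0.999
time: 4.15
position: [0.6416, 0.1522, 0.0995]
tool_rot: [0.091, 1.567, -0.091]
ft_force: [0.1, -0.6, 0.2]
grip_width: 0.633
```

Run:
```python
from h import *
for i in range(4):
    im=viewer.get_image('wrist')[0] if i else None
    s=readout.get_state(); print(s['time'],s['position'],s['grip_width'],s['tool_rot'])
```

```text
4.15 [0.64162349 0.15222157 0.09946477] 0.6334546461847266 [ 0.09091367  1.5674518  -0.09085909]
4.2 [0.64144417 0.15219004 0.09914522] 0.5815993121475844 [ 0.090817    1.56797845 -0.09084093]
4.25 [0.64132482 0.1521496  0.09892149] 0.538730356513538 [ 0.09068446  1.5683413  -0.09079432]
4.3 [0.64127095 0.15216401 0.09876857] 0.4934036263024286 [ 0.09068267  1.56852291 -0.09077893]
```

```bash
python3 -m creep '[{"linear":[0,0.0035,0],"twist":[0,0,0],"fingers":1},{"linear":[0,0.0035,0],"twist":[0,0,0],"fingers":1},{"linear":[0,0.0035,0],"twist":[0,0,0],"fingers":1},{"linear":[0,0.0035,0],"twist":[0,0,0],"fingers":1},{"linear":[0,0.0035,0],"twist":[0,0,0],"fingers":1},{"linear":[0,0.0035,0],"twist":[0,0,0],"fingers":1},{"linear":[0,0.0035,0],"twist":[0,0,0],"fingers":1}]'
```

```text
time: 4.88
position: [0.6415, 0.1557, 0.0985]
tool_rot: [0.091, 1.569, -0.091]
ft_force: [0.1, 0.2, -0.5]
grip_width: 0.25
```

Run:
```python
from h import *
s=readout.get_state(); print(s)
snap('wrist','w2.png',scale=1.5)
```

```text
{'time': 4.8833, 'joint_positions': array([ 0.33309117,  0.57660888, -0.83360663,  1.55501086,  0.4459918 ,
        1.20988538, -0.69507406]), 'qd': array([ 0.00034844, -0.00153185,  0.00091038, -0.00186729,  0.0009495 ,
        0.00042607, -0.0008974 ]), 'joint_torque': array([ 2.62221415e-01, -4.97427607e+01, -1.23008466e+01, -2.70157546e+01,
        6.93209446e-02,  5.94556751e-02, -7.13610221e-03]), 'position': array([0.64151758, 0.15569049, 0.09847575]), 'tool_rot': array([ 0.09058564,  1.56901519, -0.09054459]), 'ft_force': array([ 0.11144624,  0.19548819, -0.46803885]), 'torque': array([ 0.12953287, -0.1005895 ,  0.00093247]), 'grip_width': 0.24951219665110624}
```

View pics/w2.png

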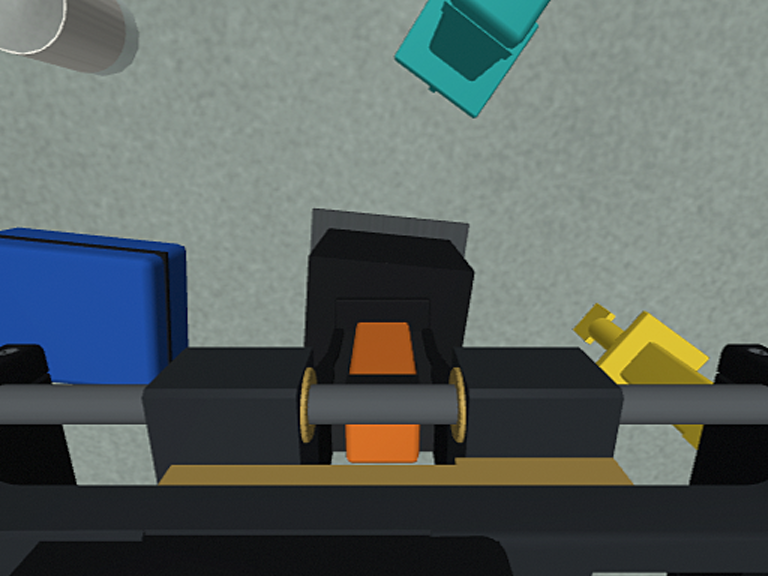

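The tool is gripped by its flats (opening 0.25, about 22 mm). Lifting it to look at the blade.

```bash
python3 -m creep '[{"linear":[-0.03,0,0],"twist":[0,0,0],"fingers":1},{"linear":[-0.07,0,0],"twist":[0,0,0],"fingers":1},{"linear":[-0.11,0,0],"twist":[0,0,0],"fingers":1},{"linear":[-0.15,0,0],"twist":[0,0,0],"fingers":1},{"linear":[-0.18,0,0],"twist":[0,0,0],"fingers":1},{"linear":[-0.18,0,0],"twist":[0,0,0],"fingers":1}]'
python3 - <<'E'
from h import *
s=readout.get_state(); print(s['position'],s['tool_rot'],s['ft_force'])
im,d,K,T=snap('scene','s2.png')
p=proj(K,T,s['position']-[0,0,.05]); print(p)
c=p[:2].astype(int); o=im[max(0,c[1]-60):c[1]+60,c[0]-70:c[0]+70,::-1]; cv2.imwrite('pics/s2c.png',cv2.resize(o,None,fx=5,fy=5,interpolation=cv2.INTER_CUBIC))
E
```

```text
time: 5.43
position: [0.6441, 0.1571, 0.2864]
tool_rot: [0.094, 1.558, -0.088]
ft_force: [0.8, 0.4, -0.4]
grip_width: 0.248
[0.64406378 0.15714807 0.28641374] [ 0.09350001  1.55796977 -0.08821233] [ 0.76007481  0.36620989 -0.37792748]
[253.99876102 176.28158185   1.        ]
```

View pics/s2c.png

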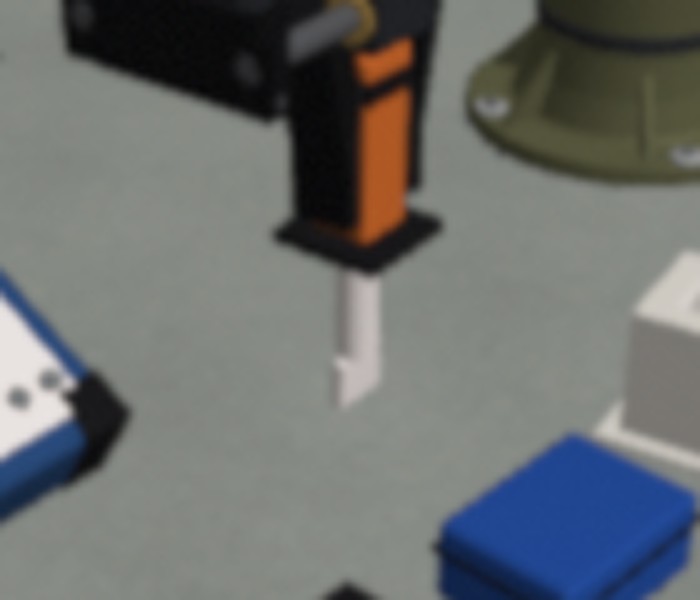

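Run:
```python
from h import *
s=readout.get_state(); M=R.from_rotvec(s['tool_rot']).as_matrix()
z=np.load('last_scene.npz'); K,T=z['K'],z['T']; x0,y0=253-69,176-60
c0=np.array([253,176])
tip=s['position']+.0845*M[:,0]
for nm,a in(('jaw',M[:,2]),('y',M[:,1])):
    for sg in(-1,1):
        p=proj(K,T,tip+sg*.011*a)[:2]; print(nm,sg,(p-[253-70,176-60])*5)
print(proj(K,T,tip)[:2]*5-np.array([183,116])*5)
im=z['im'].astype(int); w=(im.min(-1)>165); print(np.argwhere(w[180:200,240:275])[:,::-1].max(0))
```

```text
jaw -1 [372.72212219 381.47813281]
jaw 1 [334.13525234 410.46925131]
y -1 [327.9698635  384.82249249]
y 1 [379.77546871 406.9824457 ]
[353.65016283 395.80729286]
[18 16]
```

```bash
cat > plan.py <<'E'
from h import *
import sys,json
n=np.array([0.08606,0.49215,0.86625]);n/=np.linalg.norm(n)
up=np.array([-0.14921,-0.8533,0.49962]); up-=n*(up@n); up/=np.linalg.norm(up); lf=np.cross(n,up)
slot=np.array([.6289,-.1258,.0833]); rot=-.65
def targ(h,rot,dy=0,slot=slot):
    s=np.cos(rot)*up+np.sin(rot)*lf
    x=-n; z=-s; y=np.cross(z,x)
    M=np.c_[x,y,z]; return slot+n*(h+.0845)-dy*y, M
def delta(p,M):
    s=readout.get_state(); C=R.from_rotvec(s['tool_rot']).as_matrix()
    print('linear mm',np.round(C.T@(p-s['position'])*1000,1),'twist deg',np.round(np.degrees(R.from_matrix(C.T@M).as_rotvec()),2))
    print('q',np.round(s['joint_positions'],2),'F',np.round(s['ft_force'],1),'t',s['time'],'g',round(s['grip_width'],3))
if __name__=='__main__':
    h,rot,dy=map(float,sys.argv[1:4]); p,M=targ(h,rot,dy); print(p,M); delta(p,M)
E
python3 plan.py .06 -.65 .06
```

```text
[ 0.68296874 -0.09389639  0.22661427] [[-0.0860597  -0.6938852   0.71492451]
 [-0.49214828  0.65353032  0.57505496]
 [-0.86624696 -0.30235981 -0.39773703]]
linear mm [  56.  -244.3   68.2] twist deg [-48.39  14.93 -27.25]
q [ 0.35  0.46 -0.89  1.32  0.35  1.51 -0.63] F [-0.9 -0.1 -1.6] t 5.4833 g 0.249
```

```bash
python3 -m creep '[{"linear":[0.006,-0.027,0.0075],"twist":[-5.4,1.7,-3],"fingers":1},{"linear":[0.012,-0.054,0.015],"twist":[-10.8,3.3,-6],"fingers":1},{"linear":[0.018,-0.081,0.0225],"twist":[-16.1,5,-9.1],"fingers":1},{"linear":[0.024,-0.108,0.03],"twist":[-21.5,6.6,-12.1],"fingers":1},{"linear":[0.03,-0.135,0.0375],"twist":[-26.9,8.3,-15.1],"fingers":1},{"linear":[0.036,-0.162,0.045],"twist":[-32.3,10,-18.2],"fingers":1},{"linear":[0.042,-0.19,0.0525],"twist":[-37.6,11.6,-21.2],"fingers":1},{"linear":[0.05,-0.217,0.06],"twist":[-43,13.3,-24.2],"fingers":1}]'; python3 plan.py .06 -.65 .06
```

```text
time: 6.15
position: [0.6761, -0.0684, 0.2265]
tool_rot: [-0.851, 1.742, 0.191]
ft_force: [0.2, -0.1, -0.7]
grip_width: 0.248
[ 0.68296874 -0.09389639  0.22661427] [[-0.0860597  -0.6938852   0.71492451]
 [-0.49214828  0.65353032  0.57505496]
 [-0.86624696 -0.30235981 -0.39773703]]
linear mm [ 10.4 -22.8  -8.1] twist deg [-4.85  1.13 -3.13]
q [ 0.36  0.62 -0.82  1.29  0.82  1.71  0.22] F [ 0.2 -0.1 -0.7] t 6.15 g 0.248
```

```bash
python3 -m creep '[{"linear":[0.01,-0.023,-0.008],"twist":[-4.8,1.1,-3.1],"fingers":1},{"linear":[0.01,-0.023,-0.008],"twist":[-4.8,1.1,-3.1],"fingers":1},{"linear":[0.01,-0.023,-0.008],"twist":[-4.8,1.1,-3.1],"fingers":1},{"linear":[0.01,-0.023,-0.008],"twist":[-4.8,1.1,-3.1],"fingers":1}]'; python3 plan.py .06 -.65 .06
python3 - <<'E'
from h import *
snap('wrist','w3.png',scale=1.5)
for l in ['slot','mark','tool_tip']:
    r=nets.place_of('wrist',l); print(l,[(np.round(x['centre'],4).tolist(),round(x['conf'],2)) for x in r[:3]])
E
```

```text
time: 6.48
position: [0.6827, -0.0914, 0.2279]
tool_rot: [-0.955, 1.735, 0.22]
ft_force: [-0.2, 0.1, 0.2]
grip_width: 0.253
[ 0.68296874 -0.09389639  0.22661427] [[-0.0860597  -0.6938852   0.71492451]
 [-0.49214828  0.65353032  0.57505496]
 [-0.86624696 -0.30235981 -0.39773703]]
linear mm [ 2.3 -1.4 -0.7] twist deg [-0.37  0.21 -0.2 ]
q [ 0.37  0.62 -0.81  1.3   0.87  1.7   0.31] F [-0.2  0.1  0.2] t 6.4833 g 0.253
slot [([0.6289, -0.124, 0.0825], 0.93)]
mark [([0.6582, -0.2036, 0.1231], 0.85)]
tool_tip [([0.6764, -0.1321, 0.1557], 0.95)]
```

View pics/w3.png

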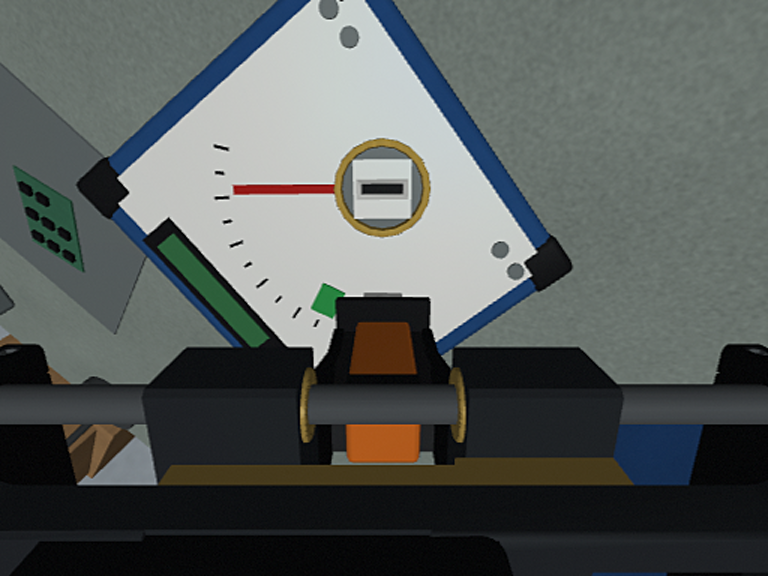

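```bash
cat > w3.py <<'E'
from plan import *
from w import pts
from scipy.optimize import least_squares
im,d,K,T,P,u,v=pts()
r,g,b=im[...,0],im[...,1],im[...,2]
w=(im.min(-1)>185)&(v<190)&(d>0)&(d<.5)&(np.abs(P[...,2]-.1)<.08)
X=P[w]
for _ in range(5):
    c=X.mean(0); nn=np.linalg.svd(X[::3]-c,full_matrices=False)[2][2]; nn*=np.sign(nn[2]); e=(X-c)@nn; X=X[abs(e)<.003]
print('n meas',nn,'plane at slotface err mm',1000*((slot-.003*n-c)@nn))
def ray(uv,off):
    dr=T[:3,:3]@np.array([(uv[0]-K[0,2])/K[0,0],(uv[1]-K[1,2])/K[1,1],1]); o=T[:3,3]
    t=((c+off*nn-o)@nn)/(dr@nn); return o+t*dr
def cen(mask,off): return np.array([ray(x,off) for x in np.argwhere(mask)[:,::-1]])
ring=(r-b>45)&(r>90)&(abs(u-255)<36)&(abs(v-125)<36)&(v<190)&(g>.55*r)
q=cen(ring,.013); A=np.c_[q@up,q@lf]
s=least_squares(lambda p:np.hypot(A[:,0]-p[0],A[:,1]-p[1])-p[2],[A[:,0].mean(),A[:,1].mean(),.03],loss='soft_l1',f_scale=.001)
ctr=s.x[0]*up+s.x[1]*lf; ctr=ctr+n*((c-ctr)@nn)/(n@nn); print('ring r',s.x[2],'slot pt',ctr+.003*n)
dark=(im.max(-1)<60)&(abs(u-255)<18)&(abs(v-125)<10)
q=cen(dark,.010)-ctr; D=np.c_[q@up,q@lf]*1000; print('slot rect',cv2.minAreaRect(D.astype(np.float32)))
red=(r-g>60)&(r-b>60)&(u<222)&(u>140)&(abs(v-125)<25)
q=cen(red,.006)-ctr; D=np.c_[q@up,q@lf]; vv=np.linalg.svd(D-D.mean(0))[2][0]; print('ptr ang',np.arctan2(D.mean(0)[1],D.mean(0)[0]),'dir',np.arctan(vv[1]/vv[0]),'rmax',np.hypot(*D.T).max())
gr=(g-r>50)&(g-b>25)&(u>195)&(u<235)&(v>180)&(v<220)
q=cen(gr,0)-ctr; D=np.c_[q@up,q@lf]; print('mark',np.arctan2(D.mean(0)[1],D.mean(0)[0]),'r',np.hypot(*D.mean(0)),gr.sum())
E
python3 w3.py
```

```text
n meas [0.08380698 0.4936262  0.86562669] plane at slotface err mm -2.2274439927790186
ring r 0.029056939943344313 slot pt [ 0.6312244  -0.12474138  0.0850445 ]
slot rect ((-0.02728748321533203, 0.05963420867919922), (4.8431396484375, 26.705900192260742), 52.40213394165039)
ptr ang -0.6499276763568201 dir -0.648041614278952 rmax 0.09895294593146173
mark 0.4513693662571475 r 0.09062305540416338 281
```

```bash
sed -i 's/^slot=.*/slot=np.array([.6300,-.1250,.0836]); rot=-.65/' plan.py; python3 plan.py .022 -.649 0
```

```text
[ 0.63916536 -0.07258621  0.1758553 ] [[-0.0860597  -0.69459978  0.71423027]
 [-0.49214828  0.65295493  0.5757082 ]
 [-0.86624696 -0.30196192 -0.39803919]]
linear mm [41.1 58.8 -0.2] twist deg [-0.42  0.28 -0.09]
q [ 0.37  0.62 -0.81  1.3   0.87  1.7   0.31] F [ 0.2 -0.4 -0.9] t 6.6833 g 0.247
```

```bash
python3 -m creep '[{"linear":[0.01,0.03,0],"twist":[-0.4,0.3,0],"fingers":1},{"linear":[0.03,0.0588,0],"twist":[-0.4,0.3,0],"fingers":1},{"linear":[0.041,0.0588,0],"twist":[-0.4,0.3,0],"fingers":1},{"linear":[0.041,0.0588,0],"twist":[-0.4,0.3,0],"fingers":1},{"linear":[0.041,0.0588,0],"twist":[-0.4,0.3,0],"fingers":1},{"linear":[0.041,0.0588,0],"twist":[-0.4,0.3,0],"fingers":1}]'; python3 plan.py .022 -.649 0
cat > look.py <<'E'
from plan import *
tag=sys.argv[1]
s=readout.get_state(); C=R.from_rotvec(s['tool_rot']).as_matrix()
tip=s['position']+.0845*C[:,0]
sl=slot
for cam in ['scene','top','wrist']:
    im,d,K,T=snap(cam,'x.png')
    c=proj(K,T,sl+.03*n)[:2].astype(int); 
    h=45; x0=max(0,c[0]-h);y0=max(0,c[1]-h)
    cv2.imwrite(f'pics/{tag}_{cam}.png',cv2.resize(im[y0:c[1]+h,x0:c[0]+h,::-1],None,fx=4.4,fy=4.4,interpolation=cv2.INTER_CUBIC))
ims=[cv2.resize(cv2.imread(f'pics/{tag}_{c}.png'),(396,396)) for c in ['scene','top']]
cv2.imwrite(f'pics/{tag}.png',np.hstack(ims))
E
python3 look.py i1
```

```text
time: 7.18
position: [0.6404, -0.074, 0.1769]
tool_rot: [-0.962, 1.738, 0.22]
ft_force: [0.6, 0.2, -0.7]
grip_width: 0.249
[ 0.63916536 -0.07258621  0.1758553 ] [[-0.0860597  -0.69459978  0.71423027]
 [-0.49214828  0.65295493  0.5757082 ]
 [-0.86624696 -0.30196192 -0.39803919]]
linear mm [0.3 2.1 0.3] twist deg [-0.18 -0.02 -0.05]
q [ 0.4   0.58 -0.83  1.47  0.85  1.61  0.22] F [ 0.6  0.2 -0.7] t 7.1833 g 0.249
```

View pics/i1.png

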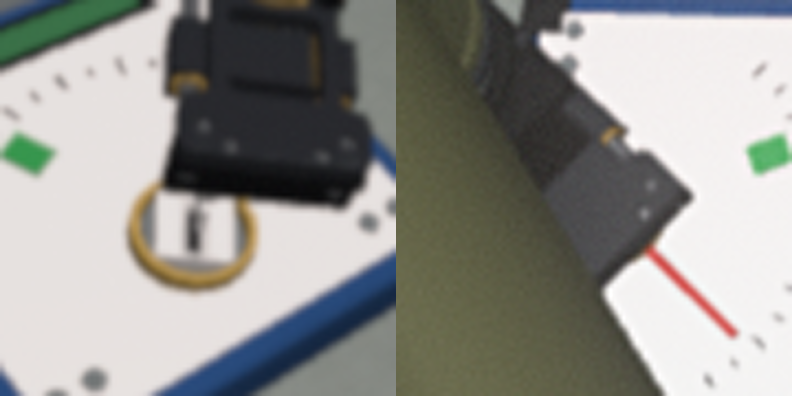

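View pics/i1_wrist.png

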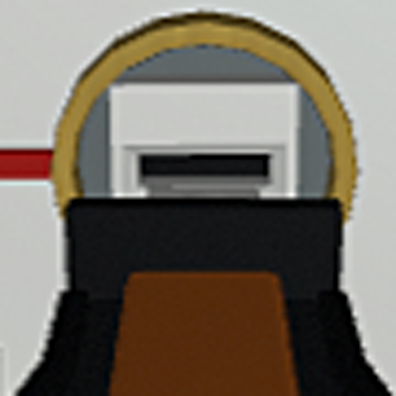

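```bash
python3 -m creep '[{"linear":[0,0.002,0],"twist":[-0.2,0,0],"fingers":1},{"linear":[0,0.002,0],"twist":[-0.2,0,0],"fingers":1},{"linear":[0,0.002,0],"twist":[-0.2,0,0],"fingers":1}]'; python3 plan.py .022 -.649 0;  python3 look.py i2
python3 - <<'E'
from plan import *
print([(np.round(x['centre'],4),x['conf']) for l in('tool_tip','slot') for x in nets.place_of('wrist',l)])
s=readout.get_state(); C=R.from_rotvec(s['tool_rot']).as_matrix(); print('tip kin',s['position']+.0845*C[:,0])
z=np.load('last_wrist.npz');K,T=z['K'],z['T']
tip=s['position']+.0845*C[:,0]
for p in (tip,tip+.002*C[:,1],slot+.01*n,slot): print(proj(K,T,p)[:2])
print((proj(K,T,slot+.03*n)[:2]))
E
```

```text
time: 7.58
position: [0.6379, -0.072, 0.1752]
tool_rot: [-0.965, 1.739, 0.225]
ft_force: [-0.2, -0.2, -1.4]
grip_width: 0.249
[ 0.63916536 -0.07258621  0.1758553 ] [[-0.0860597  -0.69459978  0.71423027]
 [-0.49214828  0.65295493  0.5757082 ]
 [-0.86624696 -0.30196192 -0.39803919]]
linear mm [-0.4 -1.4  0.3] twist deg [ 0.15 -0.07 -0.09]
q [ 0.4   0.58 -0.83  1.48  0.84  1.61  0.22] F [-0.2 -0.2 -1.4] t 7.5833 g 0.249
[(array([ 0.6283, -0.113 ,  0.1046]), 0.94), (array([ 0.6258, -0.1235,  0.0791]), 0.93)]
tip kin [ 0.63035936 -0.11384064  0.10177473]
[254.66232339 197.23304571]
[254.66255589 195.03522808]
[255.29952896 194.94658605]
[255.30303712 191.67752509]
[255.29167433 202.2658883 ]
```

View pics/i2_wrist.png

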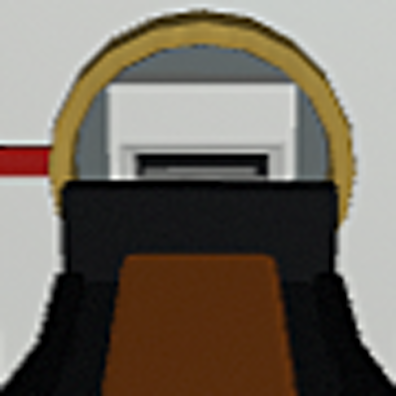

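```bash
python3 -m creep '[{"linear":[0.004,-0.0024,0],"twist":[0,0,0],"fingers":1},{"linear":[0.008,-0.0024,0],"twist":[0,0,0],"fingers":1},{"linear":[0.011,-0.0024,0],"twist":[0,0,0],"fingers":1},{"linear":[0.014,-0.0024,0],"twist":[0,0,0],"fingers":1},{"linear":[0.017,-0.0024,0],"twist":[0,0,0],"fingers":1},{"linear":[0.019,-0.0024,0],"twist":[0,0,0],"fingers":1}]'; python3 plan.py .0 -.649 0
```

```text
time: 8.33
position: [0.6376, -0.0835, 0.1587]
tool_rot: [-0.965, 1.74, 0.225]
ft_force: [-0.3, 0.2, -0.3]
grip_width: 0.252
[ 0.63727204 -0.08341347  0.15679787] [[-0.0860597  -0.69459978  0.71423027]
 [-0.49214828  0.65295493  0.5757082 ]
 [-0.86624696 -0.30196192 -0.39803919]]
linear mm [1.6 0.8 0.6] twist deg [ 0.15 -0.12 -0.12]
q [ 0.41  0.59 -0.82  1.5   0.86  1.58  0.21] F [-0.3  0.2 -0.3] t 8.3333 g 0.252
```

```bash
python3 -m creep '[{"linear":[0.001,0,0],"twist":[-5,0,0],"fingers":1},{"linear":[0.001,0,0],"twist":[-10,0,0],"fingers":1},{"linear":[0.001,0,0],"twist":[-15,0,0],"fingers":1},{"linear":[0.001,0,0],"twist":[-20,0,0],"fingers":1},{"linear":[0.001,0,0],"twist":[-25,0,0],"fingers":1},{"linear":[0.001,0,0],"twist":[-30,0,0],"fingers":1},{"linear":[0.001,0,0],"twist":[-35,0,0],"fingers":1},{"linear":[0.001,0,0],"twist":[-40,0,0],"fingers":1}]'; python3 plan.py .0 .05 0; python3 look.py i3
```

```text
time: 9.0
position: [0.6385, -0.0842, 0.1582]
tool_rot: [-1.457, 1.68, 0.873]
ft_force: [2.2, -0.6, -1.9]
grip_width: 0.251
[ 0.63727204 -0.08341347  0.15679787] [[-0.0860597  -0.99127969  0.09979131]
 [-0.49214828  0.12938698  0.86084208]
 [-0.86624696  0.02497169 -0.49899159]]
linear mm [1.  1.3 1.3] twist deg [ 0.29 -0.01 -0.05]
q [ 0.47  0.63 -0.92  1.5   0.91  1.61  0.89] F [ 2.2 -0.6 -1.9] t 9.0 g 0.251
```

View pics/i3.png

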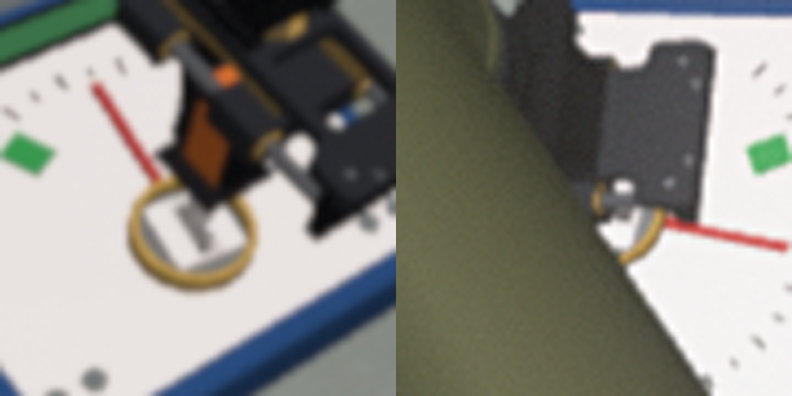

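View pics/i3_wrist.png

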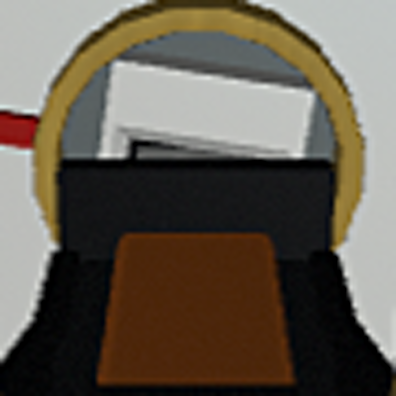

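```bash
cat > ang.py <<'E'
from plan import *
def ang(cam):
    z=np.load(f'last_{cam}.npz'); im=z['im'].astype(int);K,T=z['K'],z['T']
    r,g,b=im[...,0],im[...,1],im[...,2]; ctr=slot-.003*n
    def m(mask,off,lo,hi):
        q=[]
        for vv,uu in np.argwhere(mask):
            dr=T[:3,:3]@np.array([(uu-K[0,2])/K[0,0],(vv-K[1,2])/K[1,1],1]); o=T[:3,3]
            t=((ctr+off*n-o)@n)/(dr@n); p=o+t*dr-ctr; q.append([p@up,p@lf,(0 if t<0 else 1)])
        q=np.array(q); rr=np.hypot(q[:,0],q[:,1]); q=q[(rr>lo)&(rr<hi)&(q[:,2]>0)&(abs(np.arctan2(q[:,1],q[:,0]))<1.2)]; a=q.mean(0)
        vv=np.linalg.svd(q[:,:2]-q[:,:2].mean(0))[2][0]
        return np.arctan2(a[1],a[0]),np.arctan(vv[1]/vv[0]),len(q),np.hypot(q[:,0],q[:,1]).max()
    print(cam,'ptr',np.round(m((r-g>60)&(r-b>60)&(g<.45*r),.006,.036,.108),3),'mark',np.round(m((g-r>40)&(g-b>25),0,.07,.11),3))
for c in sys.argv[1:]: ang(c)
E
python3 ang.py scene top
```

```text
scene ptr [-0.082 -0.129 17.     0.094] mark [ 0.463  0.53  58.     0.101]
top ptr [-0.106 -0.126 15.     0.093] mark [ 0.462  0.355 60.     0.099]
```

```bash
python3 -m creep '[{"linear":[0.0005,0.0007,0.0007],"twist":[-5,0,0],"fingers":1},{"linear":[0.0005,0.0007,0.0007],"twist":[-10,0,0],"fingers":1},{"linear":[0.0005,0.0007,0.0007],"twist":[-15,0,0],"fingers":1},{"linear":[0.0005,0.0007,0.0007],"twist":[-20,0,0],"fingers":1},{"linear":[0.0005,0.0007,0.0007],"twist":[-25,0,0],"fingers":1},{"linear":[0.0005,0.0007,0.0007],"twist":[-29,0,0],"fingers":1},{"linear":[0.0005,0.0007,0.0007],"twist":[-31,0,0],"fingers":1},{"linear":[0.0005,0.0007,0.0007],"twist":[-31,0,0],"fingers":1}]'; python3 plan.py .0 .6 0; python3 look.py i4; python3 ang.py scene top
```

```text
time: 9.82
position: [0.6385, -0.0838, 0.158]
tool_rot: [-1.798, 1.508, 1.395]
ft_force: [5.3, -2.0, -1.4]
grip_width: 0.25
[ 0.63727204 -0.08341347  0.15679787] [[-0.0860597  -0.89724989 -0.4330547 ]
 [-0.49214828 -0.33964558  0.8015179 ]
 [-0.86624696  0.28210551 -0.41235019]]
linear mm [1.  0.6 1.3] twist deg [-0.58 -0.04  0.03]
q [ 0.51  0.66 -0.99  1.5   0.95  1.64  1.4 ] F [ 5.3 -2.  -1.4] t 9.8167 g 0.25
scene ptr [ 0.463  0.43  17.     0.095] mark [ 0.507  0.425 28.     0.101]
top ptr [ 0.415  0.42  17.     0.095] mark [ 0.506  0.538 23.     0.1  ]
```

View pics/i4.png

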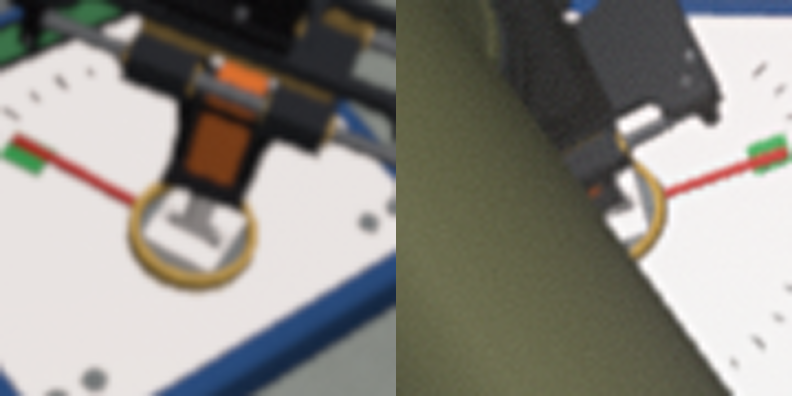

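```bash
python3 -m creep '[{"linear":[0,0,0],"twist":[0,0,0],"fingers":1},{"linear":[0,0,0],"twist":[0,0,0],"fingers":1},{"linear":[0,0,0],"twist":[0,0,0],"fingers":1},{"linear":[0,0,0],"twist":[3,0,0],"fingers":1},{"linear":[0,0,0],"twist":[6,0,0],"fingers":1},{"linear":[0,0,0],"twist":[6,0,0],"fingers":1}]'; python3 plan.py 0 .5 0; python3 look.py i5; python3 ang.py scene top
```

```text
time: 10.47
position: [0.6376, -0.0833, 0.158]
tool_rot: [-1.732, 1.553, 1.291]
ft_force: [3.8, -1.0, -1.6]
grip_width: 0.249
[ 0.63727204 -0.08341347  0.15679787] [[-0.0860597  -0.9360007  -0.34131571]
 [-0.49214828 -0.2579305   0.83142163]
 [-0.86624696  0.23952983 -0.43845371]]
linear mm [1.1 0.1 0.5] twist deg [-0.94  0.   -0.06]
q [ 0.5   0.66 -0.98  1.5   0.94  1.64  1.3 ] F [ 3.8 -1.  -1.6] t 10.4667 g 0.249
scene ptr [ 0.461  0.424 18.     0.095] mark [ 0.507  0.425 28.     0.101]
top ptr [ 0.416  0.42  20.     0.095] mark [ 0.506  0.538 23.     0.1  ]
```

View pics/i5.png

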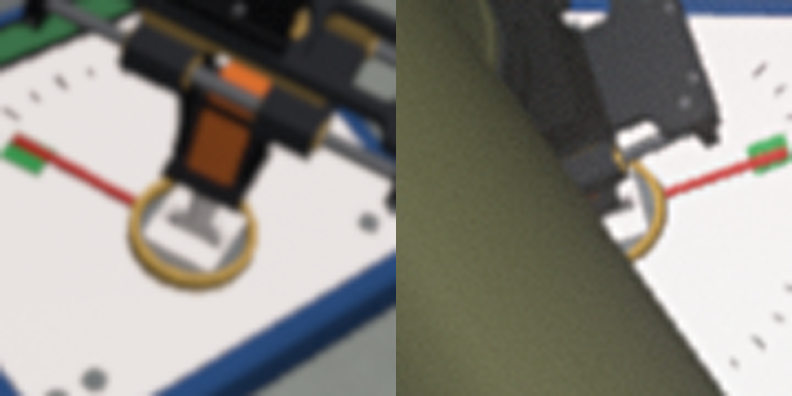

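```bash
python3 -m creep '[{"linear":[0,-0.0007,0],"twist":[0,0,0],"fingers":1},{"linear":[-0.004,-0.0007,0],"twist":[0,0,0],"fingers":1},{"linear":[-0.01,-0.0007,0],"twist":[0,0,0],"fingers":1},{"linear":[-0.02,-0.0007,0],"twist":[0,0,0],"fingers":1},{"linear":[-0.045,-0.0007,0],"twist":[0,0,0],"fingers":1},{"linear":[-0.08,-0.0007,0],"twist":[0,0,0],"fingers":1},{"linear":[-0.08,-0.0007,0],"twist":[0,0,0],"fingers":1}]'; python3 plan.py 0.08 .5 0; python3 look.py i6; python3 ang.py scene top
```

```text
time: 11.2
position: [0.6458, -0.0379, 0.233]
tool_rot: [-1.738, 1.543, 1.295]
ft_force: [-0.9, 0.9, 1.0]
grip_width: 0.252
[ 0.64415682 -0.04404161  0.22609763] [[-0.0860597  -0.9360007  -0.34131571]
 [-0.49214828 -0.2579305   0.83142163]
 [-0.86624696  0.23952983 -0.43845371]]
linear mm [ 9.1  1.5 -1.6] twist deg [-0.61  0.1   0.33]
q [ 0.43  0.63 -1.    1.38  0.91  1.77  1.33] F [-0.9  0.9  1. ] t 11.2 g 0.252
scene ptr [ 0.462  0.432 18.     0.095] mark [ 0.508  0.453 27.     0.099]
top ptr [ 0.417  0.409 12.     0.095] mark [ 0.505  0.338 23.     0.1  ]
```

View pics/i6.png

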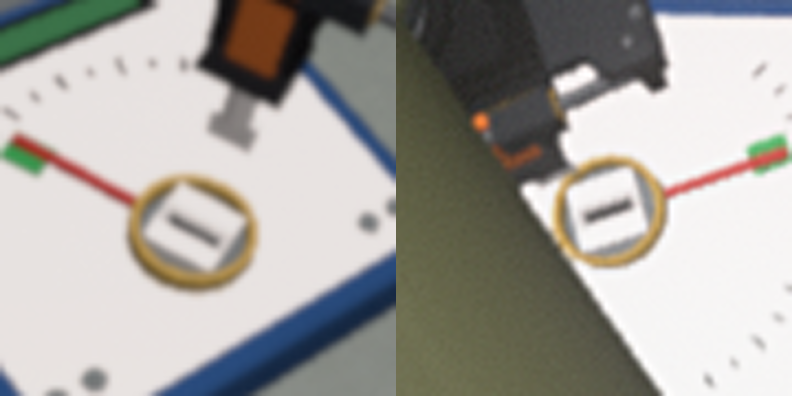

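```bash
cat > back.py <<'E'
from plan import *
def go(z,yaw=83.4,xy=(.642,.155)):
    a=np.radians(yaw); x=np.array([0,0,-1.]); zz=np.array([np.cos(a),np.sin(a),0]); M=np.c_[x,np.cross(zz,x),zz]
    delta(np.array([*xy,z]),M)
go(float(sys.argv[1]))
E
python3 back.py .26
```

```text
linear mm [-125.5  -39.   151.4] twist deg [ 24.09 -29.06  -8.3 ]
q [ 0.43  0.63 -1.    1.39  0.91  1.76  1.33] F [-0.1 -0.3 -0.9] t 11.35 g 0.25
```

```bash
python3 -m creep '[{"linear":[-0.018,-0.0056,0.022],"twist":[3.4,-4.15,-1.2],"fingers":1},{"linear":[-0.036,-0.011,0.043],"twist":[6.9,-8.3,-2.4],"fingers":1},{"linear":[-0.054,-0.017,0.065],"twist":[10.3,-12.5,-3.6],"fingers":1},{"linear":[-0.072,-0.022,0.087],"twist":[13.8,-16.6,-4.7],"fingers":1},{"linear":[-0.09,-0.028,0.108],"twist":[17.2,-20.8,-5.9],"fingers":1},{"linear":[-0.108,-0.033,0.13],"twist":[20.6,-24.9,-7.1],"fingers":1},{"linear":[-0.1255,-0.039,0.151],"twist":[24.1,-29.1,-8.3],"fingers":1},{"linear":[-0.1255,-0.039,0.151],"twist":[24.1,-29.1,-8.3],"fingers":1}]'; python3 back.py .2
```

```text
time: 12.02
position: [0.641, 0.1566, 0.2602]
tool_rot: [-1.12, 1.258, 1.126]
ft_force: [-0.9, -0.2, -0.5]
grip_width: 0.25
linear mm [60.2 -1.2 -1.8] twist deg [-0.01  0.26 -0.01]
q [ 0.49  0.57 -1.15  1.36  0.52  1.53  0.84] F [-0.9 -0.2 -0.5] t 12.0167 g 0.25
```

```bash
python3 -m creep '[{"linear":[0.03,-0.001,-0.002],"twist":[0,0.2,0],"fingers":1},{"linear":[0.06,-0.001,-0.002],"twist":[0,0.2,0],"fingers":1},{"linear":[0.075,-0.001,-0.002],"twist":[0,0.2,0],"fingers":1},{"linear":[0.075,-0.001,-0.002],"twist":[0,0.2,0],"fingers":1},{"linear":[0.075,-0.001,-0.002],"twist":[0,0.2,0],"fingers":1}]'; python3 back.py .0985
python3 - <<'E'
from plan import *
s=readout.get_state(); C=R.from_rotvec(s['tool_rot']).as_matrix(); tip=s['position']+.0845*C[:,0]; print('tip kin',tip)
im,d,K,T=snap('scene','x.png'); c=proj(K,T,tip)[:2].astype(int); print(proj(K,T,tip),proj(K,T,[.642,.155,.075]))
a=cv2.resize(im[c[1]-45:c[1]+45,c[0]-45:c[0]+45,::-1],(396,396),interpolation=cv2.INTER_CUBIC)
im,d,K,T=snap('wrist','x.png'); print(proj(K,T,tip),proj(K,T,[.642,.155,.075]))
b=cv2.resize(im[140:240,205:305,::-1],(396,396),interpolation=cv2.INTER_CUBIC)
cv2.imwrite('pics/r1.png',np.hstack([a,b]))
for l in('tool_tip','stand'): print([(np.round(x['centre'],4).tolist(),round(x['conf'],2)) for cam in('scene','wrist') for x in nets.place_of(cam,l)])
E
```

```text
time: 12.43
position: [0.643, 0.1506, 0.1837]
tool_rot: [-1.125, 1.267, 1.123]
ft_force: [0.4, 0.0, -0.7]
grip_width: 0.248
linear mm [85.2  1.3  4.6] twist deg [-0.07 -0.25 -0.13]
q [ 0.49  0.62 -1.12  1.46  0.56  1.41  0.81] F [ 0.4  0.  -0.7] t 12.4333 g 0.248
tip kin [0.64277799 0.15023725 0.09918762]
[250.63377214 237.56960912   1.        ] [252.98428233 247.81784921   1.        ]
[252.77251685 195.09198221   1.        ] [257.89728199 185.8952259    1.        ]
[([0.7623, 0.1225, -0.0019], 0.82), ([0.6401, 0.1522, 0.1024], 0.8), ([0.6474, 0.3762, -0.001], 0.36), ([0.645, 0.1499, 0.0996], 0.95), ([0.6883, 0.2715, 0.001], 0.78)]
[([0.3211, 0.185, 0.0018], 0.77), ([0.6449, 0.1536, -0.003], 0.75), ([0.638, 0.1517, -0.0014], 0.77)]
```

View pics/r1.png

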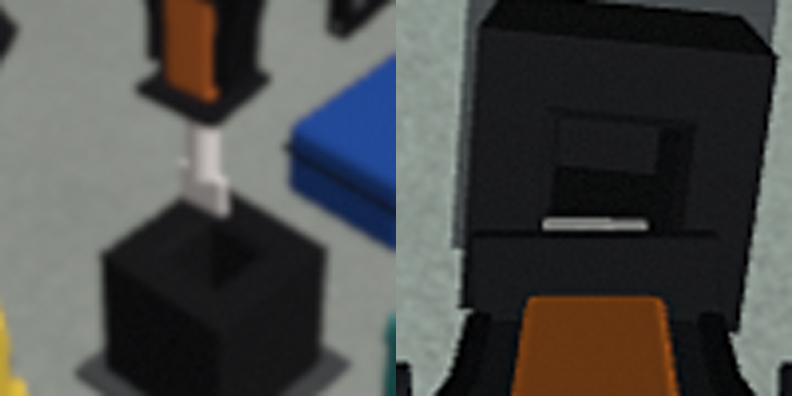

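```bash
sed -i 's/xy=(.642,.155)/xy=(.642,.1565)/' back.py; python3 -m creep '[{"linear":[0,0.001,0.006],"twist":[0,0,0],"fingers":1},{"linear":[0,0.001,0.006],"twist":[0,0,0],"fingers":1},{"linear":[0,0.001,0.006],"twist":[0,0,0],"fingers":1},{"linear":[0,0.001,0.006],"twist":[0,0,0],"fingers":1}]'; python3 back.py .0985
python3 - <<'E'
from plan import *
im,d,K,T=snap('wrist','x.png')
cv2.imwrite('pics/r2.png',cv2.resize(im[140:240,205:305,::-1],(500,500),interpolation=cv2.INTER_CUBIC))
E
```

```text
time: 13.07
position: [0.6432, 0.1581, 0.1848]
tool_rot: [-1.126, 1.263, 1.122]
ft_force: [0.7, -0.5, 0.3]
grip_width: 0.253
linear mm [86.3  1.1 -1.4] twist deg [-0.03 -0.16  0.04]
q [ 0.48  0.62 -1.12  1.45  0.56  1.41  0.8 ] F [ 0.7 -0.5  0.3] t 13.0667 g 0.253
```

View pics/r2.png

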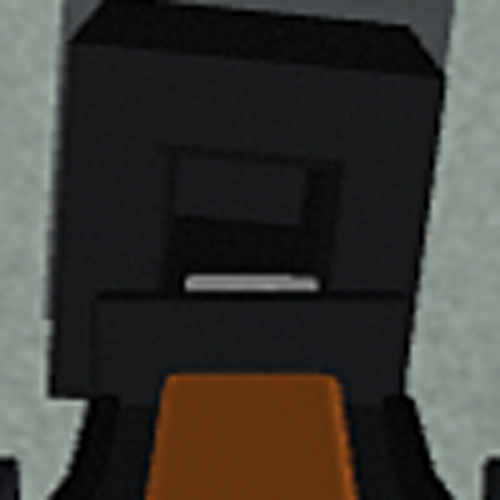

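```bash
python3 -m creep '[{"linear":[0.015,0.001,-0.0005],"twist":[0,0,0],"fingers":1},{"linear":[0.03,0.001,-0.0005],"twist":[0,0,0],"fingers":1},{"linear":[0.045,0.001,-0.0005],"twist":[0,0,0],"fingers":1},{"linear":[0.06,0.001,-0.0005],"twist":[0,0,0],"fingers":1},{"linear":[0.07,0.001,-0.0005],"twist":[0,0,0],"fingers":1},{"linear":[0.078,0.001,-0.0005],"twist":[0,0,0],"fingers":1},{"linear":[0.078,0.001,-0.0005],"twist":[0,0,0],"fingers":1}]'; python3 back.py .0985
```

```text
time: 13.7
position: [0.641, 0.1566, 0.104]
tool_rot: [-1.124, 1.267, 1.124]
ft_force: [-0.1, -0.3, -0.2]
grip_width: 0.249
linear mm [ 5.5 -1.   0. ] twist deg [-0.05 -0.22 -0.16]
q [ 0.46  0.68 -1.07  1.54  0.62  1.29  0.77] F [-0.1 -0.3 -0.2] t 13.7 g 0.249
```

```bash
python3 -m creep '[{"linear":[0.002,0,0],"twist":[0,0,0],"fingers":1},{"linear":[0.004,0,0],"twist":[0,0,0],"fingers":1},{"linear":[0.0055,0,0],"twist":[0,0,0],"fingers":1},{"linear":[0.006,0,0],"twist":[0,0,0],"fingers":1},{"linear":[0.006,0,0],"twist":[0,0,0],"fingers":1},{"linear":[0.006,0,0],"twist":[0,0,0],"fingers":1}]'; python3 back.py .0985
```

```text
time: 14.2
position: [0.6424, 0.1572, 0.1011]
tool_rot: [-1.126, 1.263, 1.121]
ft_force: [0.3, -0.4, -1.2]
grip_width: 0.251
linear mm [ 2.6  0.3 -0.8] twist deg [-0.06 -0.15  0.06]
q [ 0.46  0.69 -1.07  1.55  0.62  1.28  0.76] F [ 0.3 -0.4 -1.2] t 14.2 g 0.251
```

```bash
python3 -m creep '[{"linear":[0.001,0,0],"twist":[0,0,0],"fingers":1},{"linear":[0.002,0,0],"twist":[0,0,0],"fingers":1},{"linear":[0.0025,0,0],"twist":[0,0,0],"fingers":1},{"linear":[0.0025,0,0],"twist":[0,0,0],"fingers":1},{"linear":[0.0025,0,0],"twist":[0,0,0],"fingers":1}]'; python3 back.py .0985
```

```text
time: 14.62
position: [0.6423, 0.1572, 0.0985]
tool_rot: [-1.126, 1.264, 1.121]
ft_force: [-0.7, -0.5, 2.1]
grip_width: 0.254
linear mm [ 0.   0.2 -0.7] twist deg [-0.06 -0.16  0.05]
q [ 0.46  0.69 -1.07  1.55  0.62  1.28  0.76] F [-0.7 -0.5  2.1] t 14.6167 g 0.254
```

Contact at 2 N at the same height as the original grasp, so the tool is home. Releasing it, then checking.

```bash
python3 -m creep '[{"linear":[0,0,0],"twist":[0,0,0],"fingers":-1},{"linear":[0,0,0],"twist":[0,0,0],"fingers":-1},{"linear":[0,0,0],"twist":[0,0,0],"fingers":-1},{"linear":[0,0,0],"twist":[0,0,0],"fingers":-1},{"linear":[0,0,0],"twist":[0,0,0],"fingers":-1},{"linear":[0,0,0],"twist":[0,0,0],"fingers":-1},{"linear":[0,0,0],"twist":[0,0,0],"fingers":-1},{"linear":[0,0,0],"twist":[0,0,0],"fingers":-1}]'; python3 -m creep '[{"linear":[-0.03,0,0],"twist":[0,0,0],"fingers":-1},{"linear":[-0.07,0,0],"twist":[0,0,0],"fingers":-1},{"linear":[-0.11,0,0],"twist":[0,0,0],"fingers":-1},{"linear":[-0.15,0,0],"twist":[0,0,0],"fingers":-1},{"linear":[-0.17,0,0],"twist":[0,0,0],"fingers":-1},{"linear":[-0.17,0,0],"twist":[0,0,0],"fingers":-1}]'
python3 - <<'E'
from h import *
snap('scene','f1.png',scale=1.5); snap('wrist','f2.png'); snap('top','f3.png')
for l in ['tool','stand','bottle','case','driver']: print(l,[(np.round(x['centre'],3).tolist(),round(x['conf'],2)) for x in nets.place_of('scene',l)[:3]])
E
python3 w.py f2c.png; python3 ang.py scene top
```

```text
time: 15.28
position: [0.6422, 0.1571, 0.0982]
tool_rot: [-1.125, 1.264, 1.122]
ft_force: [-0.1, -0.4, 0.2]
grip_width: 0.769
time: 15.78
position: [0.6439, 0.1595, 0.2745]
tool_rot: [-1.127, 1.255, 1.117]
ft_force: [-0.4, 0.9, 0.5]
grip_width: 0.997
tool [([0.686, 0.274, 0.062], 0.86), ([0.768, 0.122, 0.063], 0.82), ([0.641, 0.157, 0.079], 0.76)]
stand [([0.643, 0.156, -0.005], 0.97), ([0.318, 0.182, 0.002], 0.81)]
bottle [([0.513, 0.308, 0.002], 0.95)]
case [([0.477, 0.173, 0.002], 0.84)]
driver [([0.645, 0.384, -0.001], 0.82)]
n 434 ztop 0.14077375389870356
top 429 [0.64003612 0.15601251 0.13958623] ((640.1475830078125, 156.1151885986328), (20.475313186645508, 21.288158416748047), 82.80481719970703)
block 2468 ((640.8115844726562, 154.32716369628906), (70.01031494140625, 70.23841094970703), 77.82622528076172) 0.07306768377415995
scene ptr [ 0.461  0.427 19.     0.095] mark [ 0.508  0.453 27.     0.099]
top ptr [0.417 0.407 9.    0.095] mark [ 0.517  0.58  21.     0.1  ]
```

View pics/f1.png

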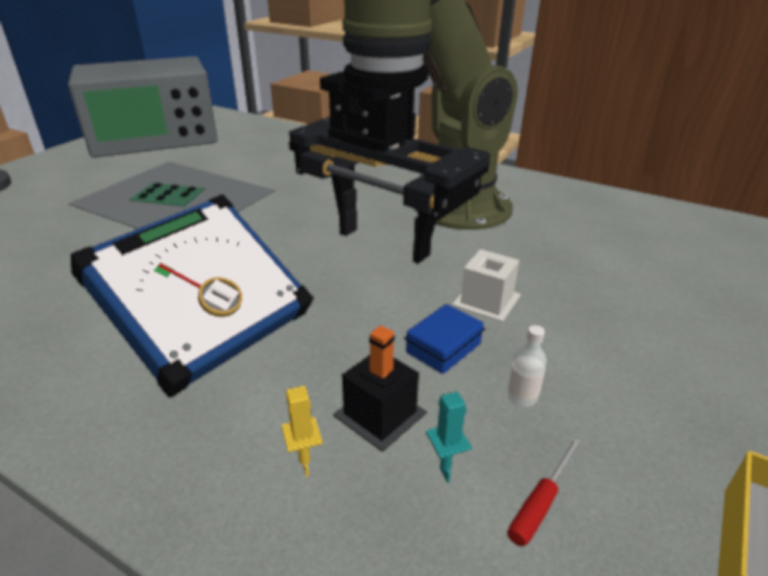

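View pics/f2c.png

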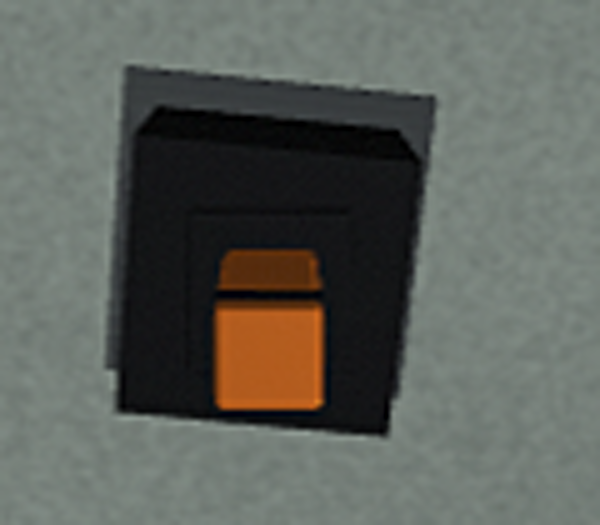

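```bash
python3 -c "
from bench import job,readout
s=readout.get_state();print(s['time'],abs(s['qd']).max(),s['ft_force']);print(job.close_job())"
```

```text
16.1833 0.006469027960330953 [-0.43391315  0.60680339  0.63764061]
the job is handed in; nothing more can be done
None
```

I took the orange tool from the black stand, put its blade in the slot (about 1 mm off the floor by kinematics) and turned the screw about 63° until the red pointer lay on the green mark. I then put the tool back in its stand, let go and handed the job in at 16.2 s.

Last checks, all taken after letting go and backing the arm away:
- **Pointer:** it read 0.46 rad in the scene camera and 0.42 in the top camera. The mark was at 0.45–0.46 before the pointer covered it, so the difference is at most about 0.05 rad. With part of the mark covered, its reading rose to about 0.51. The worst pairing, 0.42 against 0.52 in the top camera, would still be 0.10, inside the 0.12 limit.
- **Tool:** the handle's top is about 67 mm above the block, so the tool is fully down. It is within about 2 mm of the stand's axis and looks upright.
- **Bystanders:** the networks put the bottle, case and screwdriver within about 5 mm of where they were at the start, which is within their error.
- **Robot:** the gripper was open and clear of everything, and the arm was at rest.

The highest wrist force I read was about 6 N, while turning the screw. The wrist camera disagreed with the kinematics by about 2 mm at the stand. I corrected for that by lining the blade up in the picture before lowering it.

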